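# Reset the bench press with its key

### The job

Reset the press from its sloping control box: take the key with the flat blade and the rectangular head out of the key stand, push it fully into the lock, turn it clockwise as far as it goes and then all the way back home. Then pull it out and stand it back, fully down, in the pocket it came from, leaving the round-headed key and the other things on the bench alone.

Things in the scene. Friction and masses are not known exactly. Their poses are not given: they have to be found in the camera images.
- key: Flat-bladed key, 72 mm long, about 60 g. Origin: centre of the underside of its round collar (24 mm across, 4 mm high); z runs from blade to head. Steel blade below: 16 mm wide (x), 5 mm thick (y), 28 mm long, the last 6 mm tapered. At the start it stands upright in a pocket of the stand, collar on the stand's top. Half a turn about z makes no difference.
- key_head (a point): Centre of the key's black rectangular head, 27.5 mm above the key's origin, same axes. The head is 34 mm wide (x), 10 mm thick (y) and 33 mm high (11 to 44 mm above the collar's underside); grip it across the 10 mm. A neck 18 x 10 mm joins it to the collar.
- spare_key: Round-headed key that does not fit this lock: round 8 mm shank, black disc head 34 mm across and 10 mm thick, its top 44 mm above the origin (underside of its 24 mm collar, z up). It stands in the stand's other pocket; leave it alone.
- stand: Wooden key stand, fixed block 60 (x) x 170 (y) x 45 mm high. Origin: centre of its underside, z up. Two pockets in the top at x = 0, y = +45 and -45 mm, each 20 mm along y, 9 mm along x, 34 mm deep. A key stands in one with its collar on the top and its width (the key's x) along the stand's y.
- box: Grey control box, fixed, 160 mm deep (x), 200 mm wide (y). Origin: centre of its underside, z up; the low front faces -x. Its lid slopes at 30 degrees, 60 mm high at the front edge and 152 mm at the back. The lock is in the middle of the lid, 106 mm up.
- keyway (a point): Mouth of the key slot, centred on the lock's 27 mm steel face. z points straight out of the lid, 30 degrees from vertical towards the robot's side; x along the slot, up the slope at home; the axes turn with the lock. Slot 19 (x) x 7.5 (y) mm, 34 mm deep. Key in: its z along this z, its x along this x, either way round; fully in, its collar meets the face and its origin is at this point.
- lock (a joint): Turn of the lock in rad: 0 at home, growing clockwise seen facing the lid, hard stop at 1.22 (70 degrees). It stays where it is left: friction 0.06 N m, no spring, hard stop at home too. The blade has about 0.16 rad of play each way, so the key turns 1.38 from home to reach the stop and 0.16 past home to bring the lock fully back; undo the play before pulling out.
- drive: Bystander: bare aluminium computer drive lying flat, 70 x 100 x 12 mm; origin at the centre of its underside.
- tin: Bystander: open steel tin, about 80 mm across at the rim, 70 mm high; origin at the centre of its underside.
- driver: Bystander: screwdriver with a black handle, lying on the bench beyond the work; origin under the middle of its 200 mm length.

How it is judged:
By the outcome, as a careful person would: the job done as asked, in the order asked, and still so for the second after the job is handed in, with the robot touching nothing.
It also fails if it takes over 67 s, if anything falls off the work surface, if the arm or the gripper's body presses on something with over 40 N, if the wrist force passes 120 N, or if a joint passes its speed limit or range.

### The arm

A 6-joint arm with a two-finger parallel gripper is mounted at the origin on the work surface. World frame = base frame: x ahead of the robot, y to its left, z up, the work surface at z = 0. Lengths are in m, angles in rad, forces in N, time in s.
With the tool pointing down it reaches from about 0.2 to 0.875 m from the base axis. Payload 3.4 kg.
Tool frame: the origin (TCP) lies at the very end of the fingers, on their centre line; the grasp point (between the pads) lies tcp_to_grasp behind it (tcp_to_grasp is the distance from the TCP to the grasp point, in m); z points along the fingers, y is the direction in which the jaws open and shut (so a half turn about z gives the same grasp; the last joint's range is limited). The gripper opens to 94 mm and grips with 3 to 60 N. Pads are 16 mm wide; open, the fingers measure 119 mm over their backs; the gripper's body (75 mm by 177 mm) begins 78 mm behind the grasp point.
Start: joints at [1.13, 0.276, 1.505, -0, 1.361, -0.121], TCP at [0.181, 0.546, 0.205] pointing down, gripper open.
Joint ranges: [-2.89, 2.89], [-0.75, 2.08], [0.22, 2.7], [-1.18, 4.32], [0.11, 2.71], [-2.7, 2.7]. Speed limits (rad/s): [2.57, 2.57, 3.14, 3.14, 3.14, 3.14].

### API

Orientations are given as a rotation vector (axis times angle).
In Python, from cell import read_state, snapshot, camera_params, sign_off, tcp_to_grasp gives the robot as it stands.
- The arm moves only by the tool drive_tool, never from a script. Its argument "commands" is a list that holds one entry, the list of rows, each a list of 7 numbers: the finger opening in cm, from 0 to 9.4, then the shift along the world's x, y, z in cm, then the turn, a rotation vector about the world's x, y, z in rad. A call has exactly 10 rows; each row is the pose to reach, as a shift and turn from the pose commanded when the call began; what a row does not reach only later rows make up. A row lasts 1/8 s, in which the tool goes at most 62.5 mm and 10.7 degrees, less where a joint would pass 70% of its speed; a pose out of reach is approached as far as the arm can. A call with a gripper value outside its range is refused whole. The fingers move at their own pace and stop on an object; "force" is the grip in N (left out, the last holds). Time passes only in rows, so rows that repeat a pose let the fingers close, or fill a call up. It gives the time, the measured TCP pose, the force and the opening at its end, in the units of the state.
- read_state(): the state, without advancing time (a new reading comes with each control period).
- snapshot(name): name is "scene" or "top" or "wrist"; returns the picture (420x560x3 uint8, blue, green, red); there is no depth.
- camera_params(name): a dict with "fx", "fy", "cx", "cy" (pixels), "eye" and "orientation" of the camera in the world. Camera axes: x right, y down, z forward; pixel columns grow to the right and rows downward; lengths in m; the calibration is good to about 2 mm. A picture is of the moment at which its call begins: read the wrist's pose just before it. camera_params takes no time and is no camera call; for the wrist camera it gives the pose at the moment of the call.
- sign_off(): hands the job in, once; it reports no verdict.
The state is a dict: "clock": time; "joint_pos": joint angles; "joint_velocities": joint speeds; "tau": joint torques, N m; "ee_pos": TCP position; "orientation": TCP orientation; "ft_force": force on the tool from outside, world axes, zero at the start; "torque": the same for the moment, N m; "width": finger opening in m.
Only numpy, scipy, OpenCV 4.12 (cv2) and the standard library are available. Lean on these libraries where they do the work, as an engineer would, in place of code of your own. Each camera call takes 0.05 s, during which the arm holds its last target.

## Working session

There is one attempt and no reset: what is moved stays moved. The work goes in short steps, Python scripts to look and compute and a tool call to move; the robot and the scene stay as the last step left them, time stands still between calls to the robot, and variables do not carry over. Pictures are saved under pics/ and viewed, and the job is handed in when it is done.

Besides the shell and the picture viewer there is one more tool, called as a command line: name --argument value ..., lists and objects as JSON in quotes. drive_tool: Moves the arm, as the interface text tells. Its arguments: {"type":"object","properties":{"commands":{"type":"array"},"force":{"type":"number"}},"required":["commands"]}

```bash
ls; mkdir -p pics; python3 - <<'E'
from cell import *
import cv2
print(read_state(), tcp_to_grasp)
for n in ["scene","top","wrist"]:
    print(n,camera_params(n)); cv2.imwrite(f"pics/{n}0.png",snapshot(n))
E
```

```text
pics
{'clock': 0.0, 'joint_pos': array([ 1.12996775e+00,  2.76541887e-01,  1.50607340e+00, -5.87922254e-06,
        1.36069303e+00, -1.20994253e-01]), 'joint_velocities': array([ 3.67729319e-04, -7.19235284e-05, -1.18888669e-03,  4.22631910e-04,
       -3.85943506e-04, -1.91854437e-04]), 'tau': array([ 8.21062968e-04, -4.04582191e+01, -2.37234271e+01,  7.00530200e-02,
        3.43232299e-02, -1.38979417e-04]), 'ee_pos': array([0.18055519, 0.54534239, 0.20465883]), 'orientation': array([-5.00179054e-01, -3.10104257e+00,  2.59145144e-03]), 'ft_force': array([-0.19698936, -0.24656678, -0.19876173]), 'torque': array([-0.01129473, -0.03271663, -0.04538225]), 'width': 0.09354049267609947} 0.0188
scene {'fx': 425.70853101890015, 'fy': 425.70853101890015, 'cx': 284.5534616508305, 'cy': 210.8360325279644, 'eye': array([ 1.21191208, -0.27450176,  0.636559  ]), 'orientation': array([-1.99808529, -1.20132678,  0.5794888 ])}
top {'fx': 388.9225978504435, 'fy': 388.9225978504435, 'cx': 284.4029781385068, 'cy': 210.1224126642915, 'eye': array([0.5081238 , 0.02790732, 0.74390116]), 'orientation': array([-2.14802834,  2.07402091, -0.20897924])}
wrist {'fx': 372.15080392403144, 'fy': 372.15080392403144, 'cx': 275.58561545281646, 'cy': 210.93982106800405, 'eye': array([0.10825414, 0.57036637, 0.38368496]), 'orientation': array([2.36444421, 1.70753644, 0.22710307])}
```

View pics/scene0.png

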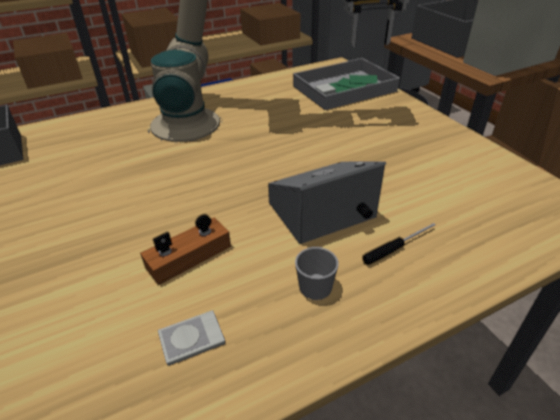

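View pics/top0.png

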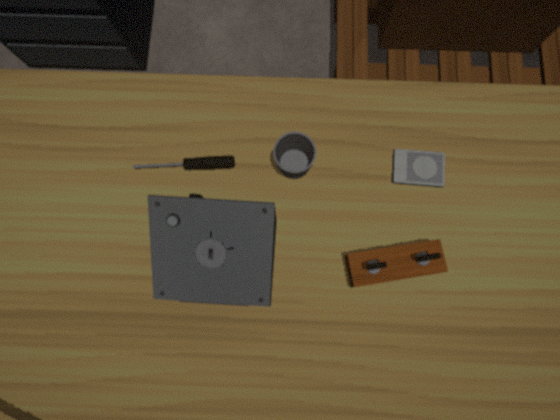

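View pics/wrist0.png

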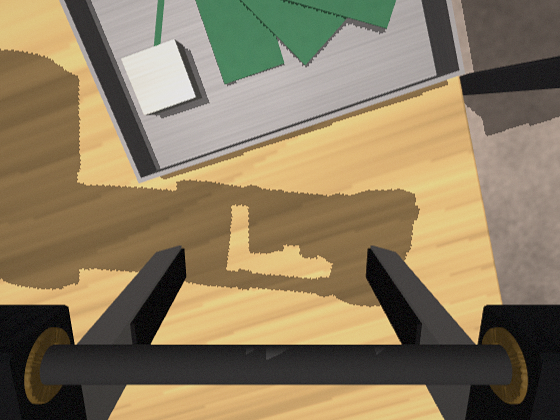

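```bash
python3 - <<'E'
import cv2,numpy as np
t=cv2.imread("pics/top0.png"); s=cv2.imread("pics/scene0.png")
a=cv2.resize(t[230:295,335:455],None,fx=6,fy=6,interpolation=cv2.INTER_CUBIC)
b=cv2.resize(t[185:315,140:285],None,fx=4,fy=4,interpolation=cv2.INTER_CUBIC)
c=cv2.resize(s[200:285,130:240],None,fx=6,fy=6,interpolation=cv2.INTER_CUBIC)
for n,i in zip("abc",(a,b,c)): cv2.imwrite(f"pics/crop_{n}.png",cv2.convertScaleAbs(i,alpha=1.5,beta=20))
E
```

```text
(no output)
```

View pics/crop_a.png

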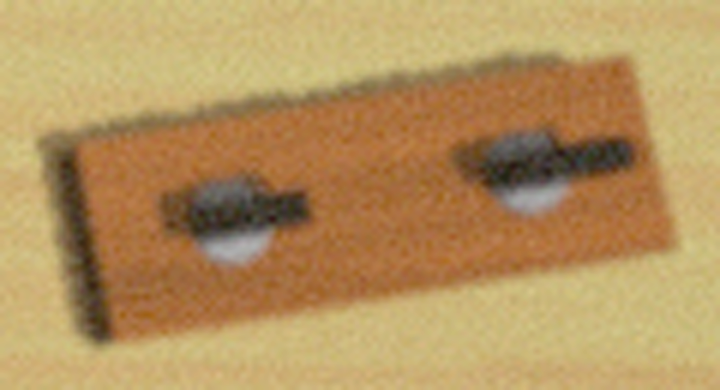

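View pics/crop_b.png

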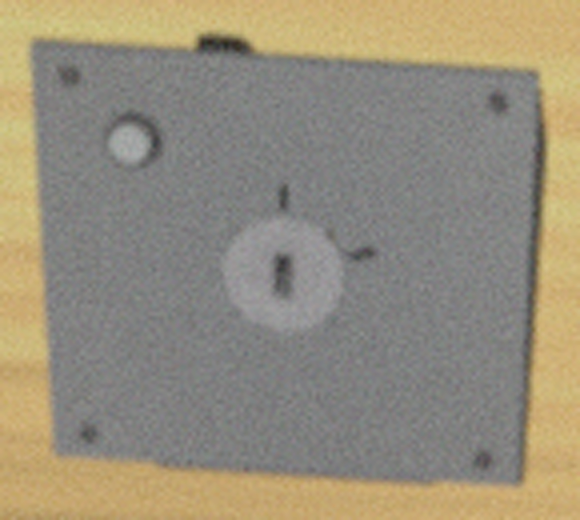

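View pics/crop_c.png

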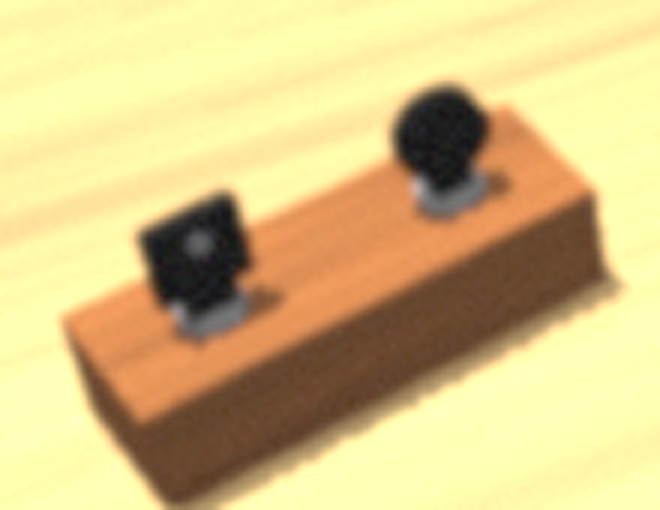

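```bash
cat > h.py <<'E'
import numpy as np,cv2
from scipy.spatial.transform import Rotation as R
def ray(c,uv):
    d=np.array([(uv[0]-c["cx"])/c["fx"],(uv[1]-c["cy"])/c["fy"],1.0])
    return np.array(c["eye"]),R.from_rotvec(c["orientation"]).as_matrix()@d
def onz(c,uv,z):
    e,d=ray(c,uv); return e+d*(z-e[2])/d[2]
def proj(c,p):
    q=R.from_rotvec(c["orientation"]).as_matrix().T@(np.asarray(p)-c["eye"])
    return np.array([c["fx"]*q[0]/q[2]+c["cx"],c["fy"]*q[1]/q[2]+c["cy"]])
def tri(c1,u1,c2,u2):
    A=np.zeros((3,3));b=np.zeros(3);D=[]
    for c,u in((c1,u1),(c2,u2)):
        e,d=ray(c,u);d=d/np.linalg.norm(d);P=np.eye(3)-np.outer(d,d);A+=P;b+=P@e;D.append((e,P))
    x=np.linalg.solve(A,b);return x,[np.linalg.norm(P@(x-e)) for e,P in D]
E
python3 - <<'E'
from h import *; from cell import camera_params
c=camera_params("top"); s=camera_params("scene")
t=cv2.imread("pics/top0.png")
hsv=cv2.cvtColor(t,cv2.COLOR_BGR2HSV)
print(hsv[265,395],hsv[250,310])
for k,(u,v) in {"o":(395,265)}.items():
    pass
m=cv2.inRange(hsv,(4,140,60),(14,255,255)); m[:, :330]=0;m[:220]=0;m[300:]=0
m=cv2.morphologyEx(m,cv2.MORPH_CLOSE,np.ones((13,13)))
cn=max(cv2.findContours(m,cv2.RETR_EXTERNAL,cv2.CHAIN_APPROX_NONE)[0],key=cv2.contourArea)
W=np.array([onz(c,p[0],.045)[:2] for p in cn],np.float32)
r=cv2.minAreaRect(W);print(r,np.round(cv2.boxPoints(r),4))
# manual corners
for a in [(75,150),(628,55),(678,248),(108,340)]:
    print(onz(c,((a[0]-2.5)/6+335,(a[1]-2.5)/6+230),.045))
print("key head bits", onz(c,((632-2.5)/6+335,(150-2.5)/6+230),.089),onz(c,((485-2.5)/6+335,(170-2.5)/6+230),.089))
print('lid')
for a,z in [((34,40),.152),((537,72),.152),((522,482),.06),((55,455),.06),((284,273),.106),((283,276),.106),((283,255),.106),((283,297),.106)]:
    print(a,onz(c,((a[0]-1.5)/4+140,(a[1]-1.5)/4+185),z))
E
```

```text
[ 12 156 103] [ 20 123 124]
((0.5655937194824219, -0.16824021935462952), (0.060588255524635315, 0.17020390927791595), 11.401671409606934) [[ 0.5191 -0.0908]
 [ 0.5527 -0.2577]
 [ 0.6121 -0.2457]
 [ 0.5785 -0.0788]]
[ 0.57496139 -0.080164    0.045     ]
[ 0.609328   -0.24631356  0.045     ]
[ 0.55227404 -0.25849422  0.045     ]
[ 0.51958648 -0.0900028   0.045     ]
key head bits [ 0.57621549 -0.22896169  0.089     ] [ 0.56919415 -0.18773409  0.089     ]
lid
(34, 40) [0.64765101 0.24838023 0.152     ]
(537, 72) [0.6416419  0.05071639 0.152     ]
(522, 482) [0.48267902 0.05333863 0.06      ]
(55, 455) [0.48683108 0.25414649 0.06      ]
(284, 273) [0.56408151 0.15262535 0.106     ]
(283, 276) [0.56284308 0.15294438 0.106     ]
(283, 255) [0.57143156 0.1535798  0.106     ]
(283, 297) [0.55430131 0.15231241 0.106     ]
```

drive_tool --commands '[[[5, 2.8, -5.3, 0, 0, 0, -0.07], [5, 5.5, -10.6, 0, 0, 0, -0.14], [5, 8.3, -15.9, 0, 0, 0, -0.21], [5, 11, -21.2, 0, 0, 0, -0.28], [5, 13.8, -26.5, 0, 0, 0, -0.35], [5, 16.6, -31.8, 0, 0, 0, -0.42], [5, 19.3, -37.1, 0, 0, 0, -0.5], [5, 22.1, -42.4, 0, 0, 0, -0.57], [5, 24.8, -47.7, 0, 0, 0, -0.64], [5, 27.6, -53, 0, 0, 0, -0.71]]]'

```text
clock: 1.4
ee_pos: [0.4573, 0.014, 0.2055]
orientation: [1.551, 2.732, 0.001]
ft_force: [0.1, -0.1, -0.1]
width: 0.0502
```

drive_tool --commands '[[[5, 2.8, -5.3, 0, 0, 0, -0.1], [5, 5.5, -10.6, 0, 0, 0, -0.2], [5, 8.3, -15.9, 0, 0, 0, -0.27], [5, 10.1, -19.5, 0, 0, 0, -0.34], [5, 11.8, -22.8, 0, 0, 0, -0.34], [5, 11.8, -22.8, -1, 0, 0, -0.34], [5, 11.8, -22.8, -1, 0, 0, -0.34], [5, 11.8, -22.8, -1, 0, 0, -0.34], [5, 11.8, -22.8, -1, 0, 0, -0.34], [5, 11.8, -22.8, -1, 0, 0, -0.34]]]'

```text
clock: 2.65
ee_pos: [0.5748, -0.2116, 0.1961]
orientation: [1.986, 2.433, 0.0]
ft_force: [-0.0, 0.6, -0.5]
width: 0.0498
```

```bash
cat > st.py <<'E'
from h import *; from cell import *
def st():
    s=read_state(); M=R.from_rotvec(s["orientation"]).as_matrix()
    print("t",round(s["clock"],2),"p",np.round(s["ee_pos"],4),"x",np.round(M[:,0],3),"y",np.round(M[:,1],4),"z",np.round(M[:,2],4),"F",np.round(s["ft_force"],1),"T",np.round(s["torque"],2),"w",round(s["width"],4),"j6",round(s["joint_pos"][5],3))
    return s,M
E
python3 - <<'E'
from st import *
import json
s,M=st()
c=camera_params("wrist"); np.save("pics/w1.npy",c)
cv2.imwrite("pics/w1.png",snapshot("wrist"))
e=c["eye"];print(e, R.from_rotvec(c["orientation"]).as_matrix()[:,2])
p=s["ee_pos"];print("tcp pix",proj(c,p), "pred key",proj(c,(0.5742,-0.2125,.089)))
E
```

```text
t 2.65 p [ 0.5748 -0.2116  0.1961] x [-0.2    0.98  -0.001] y [9.797e-01 2.004e-01 8.000e-04] z [ 9.e-04 -3.e-04 -1.e+00] F [-0.   0.6 -0.5] T [-0.06  0.1   0.01] w 0.0498 j6 -0.668
[ 0.5596293  -0.13579118  0.37496908] [ 0.05318037 -0.25811528 -0.96464934]
tcp pix [274.84799216 263.78120513] pred key [274.06832928 210.8769255 ]
```

View pics/w1.png

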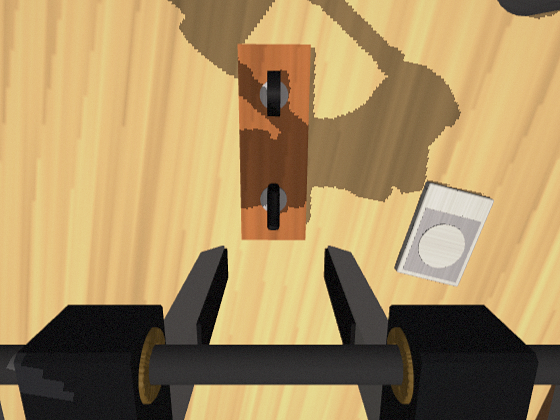

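```bash
python3 - <<'E'
from h import *
c=np.load("pics/w1.npy",allow_pickle=True).item()
t=cv2.imread("pics/w1.png")
b=cv2.resize(t[160:260,220:330],None,fx=6,fy=6,interpolation=cv2.INTER_CUBIC)
cv2.imwrite("pics/w1c.png",cv2.convertScaleAbs(b,alpha=1.5,beta=30))
hsv=cv2.cvtColor(t,cv2.COLOR_BGR2HSV)
m=cv2.inRange(hsv,(0,100,40),(11,255,255));m[:30]=0;m[250:]=0;m[:,:225]=0;m[:,330:]=0
m=cv2.morphologyEx(m,cv2.MORPH_CLOSE,np.ones((9,9)))
cn=max(cv2.findContours(m,cv2.RETR_EXTERNAL,cv2.CHAIN_APPROX_NONE)[0],key=cv2.contourArea)
W=np.array([onz(c,p[0],.045)[:2] for p in cn],np.float32)
r=cv2.minAreaRect(W);print(r,np.round(cv2.boxPoints(r),4))
E
```

```text
((0.5645046234130859, -0.16829551756381989), (0.05909334868192673, 0.16749455034732819), 11.299134254455566) [[ 0.5191 -0.092 ]
 [ 0.5519 -0.2562]
 [ 0.6099 -0.2446]
 [ 0.5771 -0.0804]]
```

View pics/w1c.png

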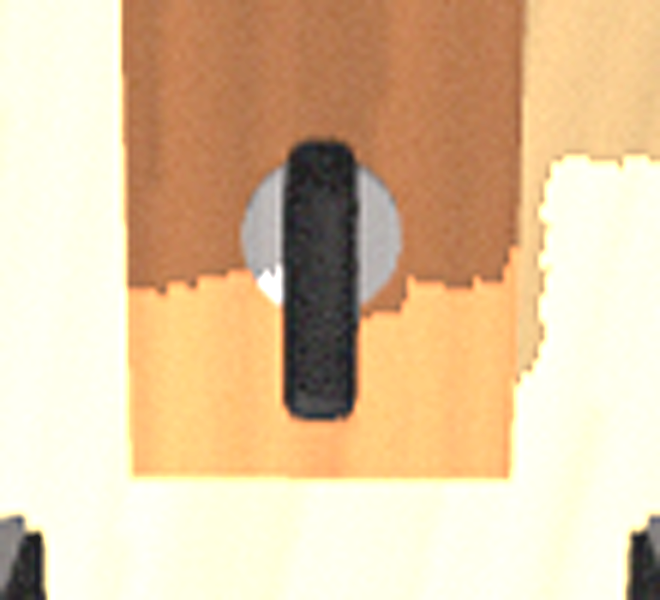

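```bash
python3 - <<'E'
from h import *
c=np.load("pics/w1.npy",allow_pickle=True).item()
f=lambda a:((a[0]-2.5)/6+220,(a[1]-2.5)/6+160)
print(onz(c,f((321.5,236)),.049)) # collar
for a,z in [((290,415),.089),((352,415),.089),((321,418),.089),((285,300),.089),((357,300),.089)]: print(onz(c,f(a),z))
E
```

```text
[ 0.5732212  -0.21245651  0.049     ]
[ 0.57231248 -0.2281476   0.089     ]
[ 0.5804843  -0.22647948  0.089     ]
[ 0.5764825  -0.22772917  0.089     ]
[ 0.56854136 -0.21256614  0.089     ]
[ 0.57789778 -0.21065596  0.089     ]
```

drive_tool --commands '[[[5, -0.13, -0.06, -4, 0, 0, 0], [5, -0.13, -0.06, -8, 0, 0, 0], [5, -0.13, -0.06, -11.5, 0, 0, 0], [5, -0.13, -0.06, -14.2, 0, 0, 0], [5, -0.13, -0.06, -14.2, 0, 0, 0], [1.5, -0.13, -0.06, -14.2, 0, 0, 0], [0.5, -0.13, -0.06, -14.2, 0, 0, 0], [0.5, -0.13, -0.06, -14.2, 0, 0, 0], [0.5, -0.13, -0.06, -14.2, 0, 0, 0], [0.5, -0.13, -0.06, -14.2, 0, 0, 0]]]' --force 40

```text
clock: 3.95
ee_pos: [0.5737, -0.2128, 0.054]
orientation: [1.987, 2.433, 0.0]
ft_force: [-0.0, -0.2, 1.9]
width: 0.0093
```

```bash
python3 - <<'E'
from st import *
s,M=st()
np.save("pics/w2.npy",camera_params("wrist"))
cv2.imwrite("pics/w2.png",snapshot("wrist"))
E
```

```text
t 3.95 p [ 0.5737 -0.2128  0.054 ] x [-0.2   0.98 -0.  ] y [9.799e-01 1.997e-01 6.000e-04] z [ 7.e-04 -3.e-04 -1.e+00] F [-0.  -0.2  1.9] T [-0.1   0.08 -0.01] w 0.0093 j6 -0.67
```

View pics/w2.png

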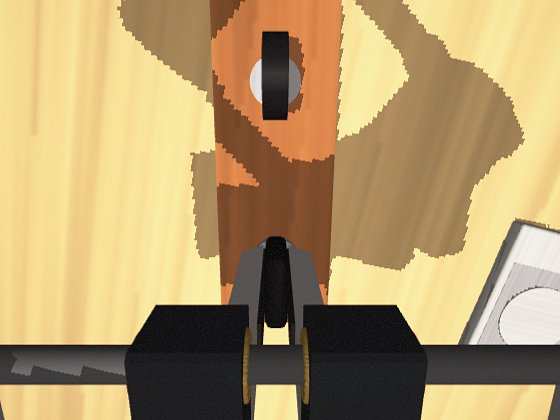

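```bash
python3 - <<'E'
from h import *
t=cv2.imread("pics/w2.png");c=np.load("pics/w2.npy",allow_pickle=True).item()
b=cv2.resize(t[225:340,215:335],None,fx=5,fy=5,interpolation=cv2.INTER_CUBIC)
cv2.imwrite("pics/w2c.png",cv2.convertScaleAbs(b,alpha=1.8,beta=40))
k=np.array([.198,-.98,0])
for q in(-17,17):
  print(q,proj(c,np.array([.5737,-.2128,.089])+k*q/1000))
E
```

```text
-17 [274.83654371 259.5767213 ]
17 [274.77029864 331.49266282]
```

View pics/w2c.png

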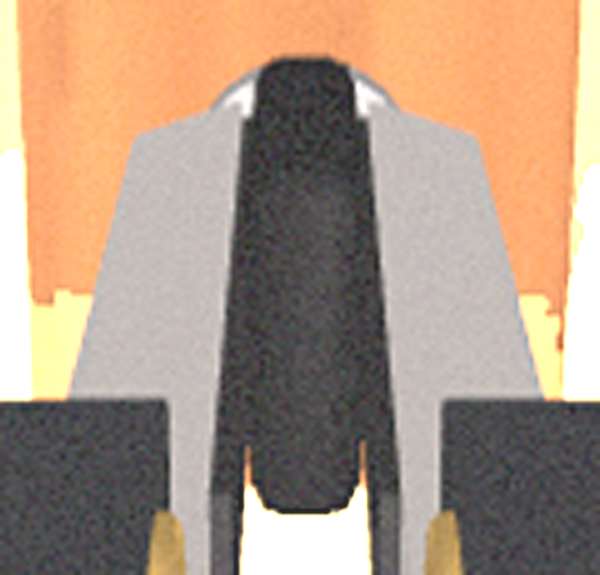

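```bash
python3 - <<'E'
from h import *
c=np.load("pics/w2.npy",allow_pickle=True).item()
x=np.array([-.2,.98,0]);y=np.array([.98,.2,0]);p=np.array([.5737,-.2128,.054])
for s in(-1,1): print(proj(c,p+.008*x+s*.0047*y))
for d in (-2,-1,0,1,2): # key offset along x: near end of head top, far end, collar near point
  o=p.copy()+x*d/1000
  o[2]=0
  print(d,[np.round(proj(c,o+x*q/1000+np.array([0,0,z])),1) for q,z in((17,.089),(17,.056),(-17,.089),(-17,.084),(12,.049))])
E
```

```text
[265.73188904 249.30943738]
[284.0690032  249.29735029]
-2 [array([274.8, 264. ]), array([274.9, 237.7]), array([274.9, 335.5]), array([274.9, 329. ]), array([274.9, 242.3])]
-1 [array([274.8, 261.8]), array([274.9, 235.8]), array([274.8, 333.5]), array([274.9, 327.1]), array([274.9, 240.5])]
0 [array([274.8, 259.6]), array([274.9, 233.9]), array([274.8, 331.5]), array([274.9, 325.1]), array([274.9, 238.7])]
1 [array([274.8, 257.3]), array([274.9, 232. ]), array([274.8, 329.5]), array([274.9, 323.2]), array([274.9, 236.8])]
2 [array([274.8, 255.1]), array([274.9, 230.1]), array([274.8, 327.5]), array([274.9, 321.2]), array([274.9, 235. ])]
```

```bash
cat >> st.py <<'E'
def lockpose(L=(0.5635,0.1525,0.106),phi=-.026,ang=0.0,h=.072):
    B=R.from_euler("z",phi).as_matrix()
    n=B@np.array([-.5,0,3**.5/2]); y=B@np.array([0,1.,0])
    y=R.from_rotvec(n*-ang).apply(y); z=-n; x=np.cross(y,z)
    return np.array(L)+n*h,np.stack([x,y,z],1),n
E
python3 - <<'E'
from st import *
s,M=st()
p,T,n=lockpose()
print(p-s["ee_pos"],R.from_matrix(T@M.T).as_rotvec(),n)
E
```

```text
t 4.0 p [ 0.5737 -0.2128  0.054 ] x [-0.2   0.98 -0.  ] y [9.799e-01 1.997e-01 6.000e-04] z [ 7.e-04 -3.e-04 -1.e+00] F [-0.9  0.4  2.9] T [-0.07  0.12  0.01] w 0.0098 j6 -0.67
[-0.04615628  0.36627145  0.1143718 ] [-0.36279965 -0.43162033  1.31090851] [-0.49983101  0.01299854  0.8660254 ]
```

drive_tool --commands '[[[0.5, 0, 0, 3, 0, 0, 0], [0.5, 0, 0, 7, 0, 0, 0], [0.5, 0, 0, 12, 0, 0, 0], [0.5, 0, 2, 15, 0, 0, 0], [0.5, -0.6, 7, 15, -0.036, -0.043, 0.131], [0.5, -1.3, 12, 15, -0.084, -0.1, 0.301], [0.5, -2, 18, 15, -0.131, -0.155, 0.472], [0.5, -2.8, 24, 15, -0.178, -0.211, 0.642], [0.5, -3.6, 30, 15, -0.225, -0.268, 0.813], [0.5, -4.3, 35, 14, -0.272, -0.324, 0.983]]]'

```text
clock: 5.25
ee_pos: [0.5303, 0.1398, 0.1944]
orientation: [0.497, 2.686, -0.005]
ft_force: [0.6, -0.8, -1.0]
width: 0.0097
```

```bash
python3 - <<'E'
from st import *
s,M=st()
p,T,n=lockpose()
print(p-s["ee_pos"],R.from_matrix(T@M.T).as_rotvec(),n)
E
```

```text
t 5.25 p [0.5303 0.1398 0.1944] x [-0.854  0.342 -0.393] y [0.3439 0.9365 0.0691] z [ 0.3913 -0.076  -0.9171] F [ 0.6 -0.8 -1. ] T [0.06 0.2  0.04] w 0.0097 j6 -0.824
[-0.00274374  0.01367924 -0.02609004] [-0.09056155 -0.1044585   0.32128064] [-0.49983101  0.01299854  0.8660254 ]
```

drive_tool --commands '[[[0.5, -0.1, 0.8, -1, -0.045, -0.052, 0.16], [0.5, -0.3, 1.35, -2, -0.091, -0.104, 0.321], [0.5, -0.3, 1.35, -2.6, -0.091, -0.104, 0.321], [0.5, -0.3, 1.35, -2.6, -0.091, -0.104, 0.321], [0.5, -0.3, 1.35, -2.6, -0.091, -0.104, 0.321], [0.5, -0.3, 1.35, -2.6, -0.091, -0.104, 0.321], [0.5, -0.3, 1.35, -2.6, -0.091, -0.104, 0.321], [0.5, -0.3, 1.35, -2.6, -0.091, -0.104, 0.321], [0.5, -0.3, 1.35, -2.6, -0.091, -0.104, 0.321], [0.5, -0.3, 1.35, -2.6, -0.091, -0.104, 0.321]]]'

```text
clock: 6.5
ee_pos: [0.5275, 0.1508, 0.1675]
orientation: [0.043, 2.622, -0.013]
ft_force: [0.2, 0.5, -0.5]
width: 0.0096
```

```bash
python3 - <<'E'
from st import *
s,M=st()
p,T,n=lockpose()
print(p-s["ee_pos"],R.from_matrix(T@M.T).as_rotvec(),n)
c=camera_params("wrist");np.save("pics/w3.npy",c)
t=snapshot("wrist");cv2.imwrite("pics/w3.png",t)
q=snapshot("scene");cv2.imwrite("pics/s3.png",q)
print(proj(c,(.5635,.1525,.106)))
b=cv2.resize(t[170:340,190:360],None,fx=3.5,fy=3.5,interpolation=cv2.INTER_CUBIC)
cv2.imwrite("pics/w3c.png",cv2.convertScaleAbs(b,alpha=1.6,beta=30))
E
```

```text
t 6.5 p [0.5275 0.1508 0.1675] x [-0.867  0.028 -0.497] y [ 3.320e-02  9.994e-01 -7.000e-04] z [ 0.4964 -0.0171 -0.8679] F [ 0.2  0.5 -0.5] T [0.03 0.27 0.04] w 0.0096 j6 -1.099
[5.80358387e-05 2.64486029e-03 8.40246697e-04] [ 0.00062413 -0.00383193  0.00724181] [-0.49983101  0.01299854  0.8660254 ]
[278.84540398 223.21157806]
```

View pics/w3.png

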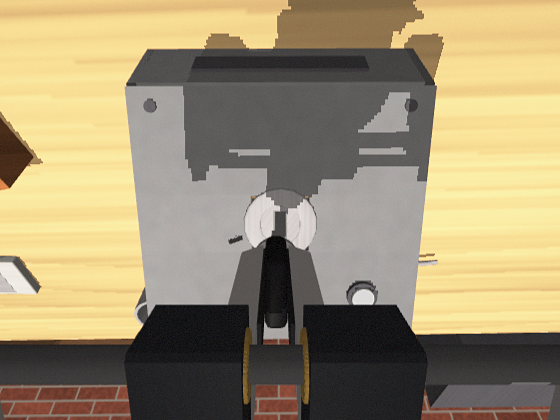

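View pics/w3c.png

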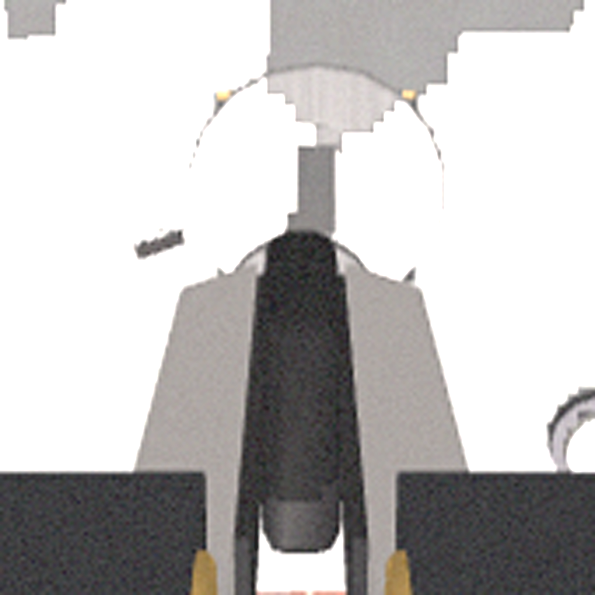

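View pics/s3.png

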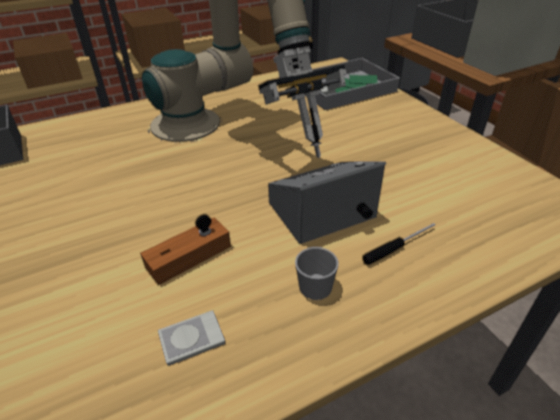

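```bash
python3 - <<'E'
from st import *
t=cv2.imread("pics/w3.png")
b=cv2.resize(t[180:260,235:325],None,fx=7,fy=7,interpolation=cv2.INTER_CUBIC)
b=(255*(b/255.)**1.3).astype(np.uint8)
cv2.imwrite("pics/w3d.png",b)
E
```

```text
(no output)
```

View pics/w3d.png

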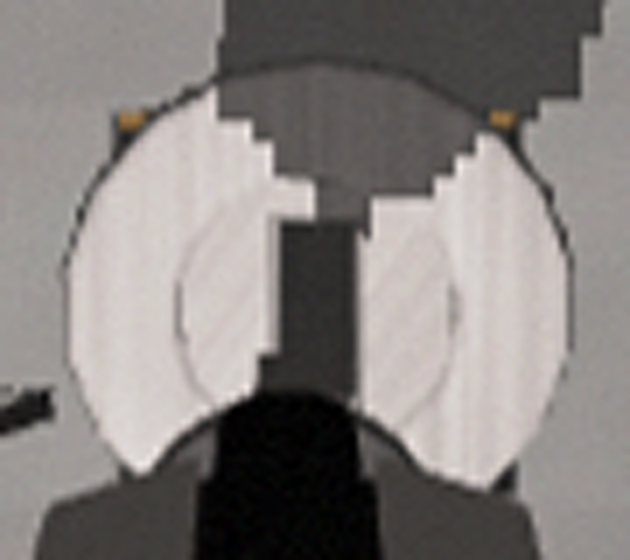

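```bash
python3 - <<'E'
from st import *
c=np.load("pics/w3.npy",allow_pickle=True).item()
L=np.array([.5635,.1530,.106])
for L in (np.array([.5635,.1533,.106]),np.array([.5625,.1533,.106])):
  _,T,n=lockpose()
  up=-T[:,0]; y=T[:,1]
  f=lambda p:np.round((proj(c,p)-(235,180))*7+3,0)
  print(L,"slot top",f(L+up*.0095),"C",f(L),"inner l,r",f(L-y*.0135),f(L+y*.0135),"outer top",f(L+up*.0242),f(L+y*.0242),f(L-y*.0242))
E
```

```text
[0.5635 0.1533 0.106 ] slot top [318. 395.] C [318. 305.] inner l,r [183. 306.] [452. 305.] outer top [319. 531.] [559. 304.] [ 77. 307.]
[0.5625 0.1533 0.106 ] slot top [318. 389.] C [318. 298.] inner l,r [183. 299.] [452. 298.] outer top [318. 525.] [559. 297.] [ 76. 300.]
```

```bash
python3 - <<'E'
from st import *
c=np.load("pics/w3.npy",allow_pickle=True).item()
_,T,n=lockpose(); x=T[:,0];y=T[:,1]
f=lambda p:np.round((proj(c,p)-(235,180))*7+3,0)
for X in (.5615,.5625,.5635,.5645):
  L=np.array([X,.1533,.106])
  print(X,"slot end",f(L+x*.0095),"inner",f(L+x*.0135),"outer",f(L+x*.025))
s=np.array([.5275,.1508,.1675]);
M=np.stack([[-.867,.028,-.497],[.0332,.9994,-.0007],[.4964,-.0171,-.8679]],1)
for d in(-1,0,1):
  o=s+M[:,0]*d/1000
  # key: collar top near point, collar underside, head near-bottom
  g=lambda a,h:f(o+M@np.array([a,0,h]))
  print(d,"head end bottom",g(.017,-.002),"collar",g(.012,.005),g(.012,.009),"tip near",g(.008,.037))
E
```

```text
0.5615 slot end [317. 200.] inner [317. 160.] outer [317.  46.]
0.5625 slot end [317. 207.] inner [317. 168.] outer [317.  53.]
0.5635 slot end [318. 214.] inner [317. 175.] outer [317.  61.]
0.5645 slot end [318. 221.] inner [318. 182.] outer [317.  69.]
-1 head end bottom [278. 385.] collar [279. 418.] [279. 400.] tip near [280. 338.]
0 head end bottom [278. 372.] collar [279. 406.] [279. 388.] tip near [280. 327.]
1 head end bottom [278. 359.] collar [278. 393.] [279. 376.] tip near [280. 316.]
```

```bash
python3 - <<'E'
from st import *
s,M=st()
for h in (.042,.039,.009):
  p,T,n=lockpose(L=(.5634,.1531,.1057),phi=-.03,h=h)
  print(h,(p-s["ee_pos"])*100,R.from_matrix(T@M.T).as_rotvec(),n)
E
```

```text
t 6.6 p [0.5275 0.1508 0.1675] x [-0.867  0.028 -0.497] y [ 3.320e-02  9.994e-01 -7.000e-04] z [ 0.4964 -0.0172 -0.8679] F [ 0.7  0.8 -1. ] T [-0.    0.28  0.04] w 0.0101 j6 -1.1
0.042 [ 1.49419835  0.29569962 -2.5425158 ] [ 0.00062092 -0.00384288  0.0032529 ] [-0.49977502  0.01499775  0.8660254 ]
0.039 [ 1.64413086  0.2912003  -2.80232342] [ 0.00062092 -0.00384288  0.0032529 ] [-0.49977502  0.01499775  0.8660254 ]
0.009 [ 3.14345591  0.24620705 -5.40039964] [ 0.00062092 -0.00384288  0.0032529 ] [-0.49977502  0.01499775  0.8660254 ]
```

drive_tool --commands '[[[0.5, 0.5, 0.15, -0.9, 0, -0.002, 0.003], [0.5, 1, 0.3, -1.7, 0.001, -0.004, 0.003], [0.5, 1.5, 0.3, -2.54, 0.001, -0.004, 0.003], [0.5, 1.5, 0.3, -2.54, 0.001, -0.004, 0.003], [0.5, 1.5, 0.3, -2.54, 0.001, -0.004, 0.003], [0.5, 1.5, 0.3, -2.54, 0.001, -0.004, 0.003], [0.5, 1.5, 0.3, -2.54, 0.001, -0.004, 0.003], [0.5, 1.5, 0.3, -2.54, 0.001, -0.004, 0.003], [0.5, 1.5, 0.3, -2.54, 0.001, -0.004, 0.003], [0.5, 1.5, 0.3, -2.54, 0.001, -0.004, 0.003]]]'

```text
clock: 7.85
ee_pos: [0.5425, 0.1538, 0.1421]
orientation: [0.04, 2.618, -0.01]
ft_force: [-0.3, -0.4, -0.6]
width: 0.0098
```

```bash
python3 - <<'E'
from st import *
s,M=st()
for h in (.042,.009):
  p,T,n=lockpose(L=(.5634,.1531,.1057),phi=-.03,h=h)
  print(h,(p-s["ee_pos"])*100,R.from_matrix(T@M.T).as_rotvec())
c=camera_params("wrist");np.save("pics/w4.npy",c)
t=snapshot("wrist");cv2.imwrite("pics/w4.png",t)
b=cv2.resize(t[190:270,230:320],None,fx=7,fy=7,interpolation=cv2.INTER_CUBIC)
b=(255*(b/255.)**1.0).astype(np.uint8)
cv2.imwrite("pics/w4d.png",b)
f=lambda p:np.round((proj(c,p)-(230,190))*7+3,0)
L=np.array([.5641,.1533,.106]);x=T[:,0]
print(f(L),f(L+x*.0095),f(L+x*.0135))
E
```

```text
t 7.85 p [0.5425 0.1538 0.1421] x [-0.866  0.026 -0.5  ] y [3.020e-02 9.995e-01 4.000e-04] z [ 0.5    -0.0148 -0.8659] F [-0.3 -0.4 -0.6] T [0.02 0.3  0.01] w 0.0098 j6 -1.069
0.042 [-0.00576188 -0.00516732 -0.00642685] [-0.00038501  0.00023242  0.00021188]
0.009 [ 1.64349567 -0.05465989 -2.86431068] [-0.00038501  0.00023242  0.00021188]
[316. 331.] [316. 230.] [316. 186.]
```

View pics/w4d.png

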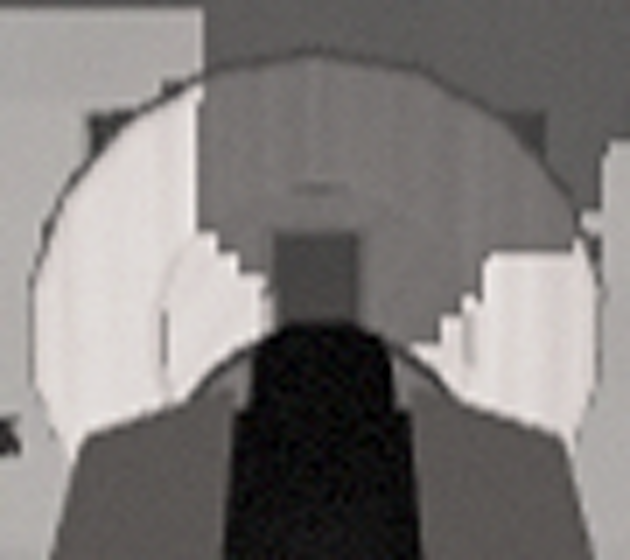

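drive_tool --commands '[[[0.5, 0.1, 0, -0.17, 0, 0, 0], [0.5, 0.2, -0.01, -0.35, 0, 0, 0], [0.5, 0.3, -0.01, -0.52, 0, 0, 0], [0.5, 0.4, -0.01, -0.69, 0, 0, 0], [0.5, 0.45, -0.01, -0.78, 0, 0, 0], [0.5, 0.5, -0.02, -0.87, 0, 0, 0], [0.5, 0.6, -0.02, -1.04, 0, 0, 0], [0.5, 0.7, -0.02, -1.21, 0, 0, 0], [0.5, 0.7, -0.02, -1.21, 0, 0, 0], [0.5, 0.7, -0.02, -1.21, 0, 0, 0]]]'

```text
clock: 9.15
ee_pos: [0.5495, 0.1536, 0.13]
orientation: [0.04, 2.618, -0.01]
ft_force: [0.1, 0.5, -0.7]
width: 0.0097
```

```bash
python3 - <<'E'
from st import *
s,M=st()
for h in (.028,.009):
  p,T,n=lockpose(L=(.5634,.1531,.1057),phi=-.03,h=h)
  print(h,(p-s["ee_pos"])*100,R.from_matrix(T@M.T).as_rotvec(), "F tool",M.T@s["ft_force"])
E
```

```text
t 9.15 p [0.5495 0.1536 0.13  ] x [-0.866  0.026 -0.5  ] y [3.030e-02 9.995e-01 4.000e-04] z [ 0.4999 -0.0148 -0.866 ] F [ 0.1  0.5 -0.7] T [0.04 0.32 0.02] w 0.0097 j6 -1.056
0.028 [-0.01020033 -0.00415623 -0.00548229] [-0.00037997  0.00015772  0.00027703] F tool [0.2531234  0.47986753 0.61617694]
0.009 [ 0.9393722  -0.03265196 -1.65093056] [-0.00037997  0.00015772  0.00027703] F tool [0.2531234  0.47986753 0.61617694]
```

drive_tool --commands '[[[0.5, 0.15, 0, -0.26, 0, 0, 0], [0.5, 0.3, -0.01, -0.52, 0, 0, 0], [0.5, 0.45, -0.01, -0.78, 0, 0, 0], [0.5, 0.6, -0.02, -1.04, 0, 0, 0], [0.5, 0.75, -0.02, -1.3, 0, 0, 0], [0.5, 0.85, -0.02, -1.47, 0, 0, 0], [0.5, 0.9, -0.03, -1.56, 0, 0, 0], [0.5, 0.95, -0.03, -1.65, 0, 0, 0], [0.5, 1, -0.03, -1.73, 0, 0, 0], [0.5, 1, -0.03, -1.73, 0, 0, 0]]]'

```text
clock: 10.4
ee_pos: [0.5581, 0.1533, 0.1152]
orientation: [0.04, 2.616, -0.01]
ft_force: [-19.8, -0.3, 24.7]
width: 0.0096
```

```bash
python3 - <<'E'
from st import *
s,M=st()
p,T,n=lockpose(L=(.5634,.1531,.1057),phi=-.03,h=.008)
print((p-s["ee_pos"])*100,R.from_matrix(T@M.T).as_rotvec(), "F tool",M.T@s["ft_force"])
E
```

```text
t 10.4 p [0.5581 0.1533 0.1152] x [-0.865  0.027 -0.502] y [3.050e-02 9.995e-01 6.000e-04] z [ 0.5013 -0.0148 -0.8651] F [-19.8  -0.3  24.7] T [-0.02  1.2  -0.  ] w 0.0096 j6 -1.033
[ 0.13447757 -0.01186383 -0.25424013] [-0.00058975  0.0017757   0.00053313] F tool [  4.74533586  -0.89844609 -31.26310619]
```

```bash
python3 - <<'E'
from st import *
c=camera_params("wrist");np.save("pics/w5.npy",c)
t=snapshot("wrist");cv2.imwrite("pics/w5.png",t)
b=cv2.resize(t[190:290,220:330],None,fx=7,fy=7,interpolation=cv2.INTER_CUBIC)
cv2.imwrite("pics/w5d.png",b)
s=snapshot("scene");cv2.imwrite("pics/s5d.png",cv2.resize(s[130:220,250:380],None,fx=6,fy=6,interpolation=cv2.INTER_CUBIC))
E
```

View pics/w5d.png

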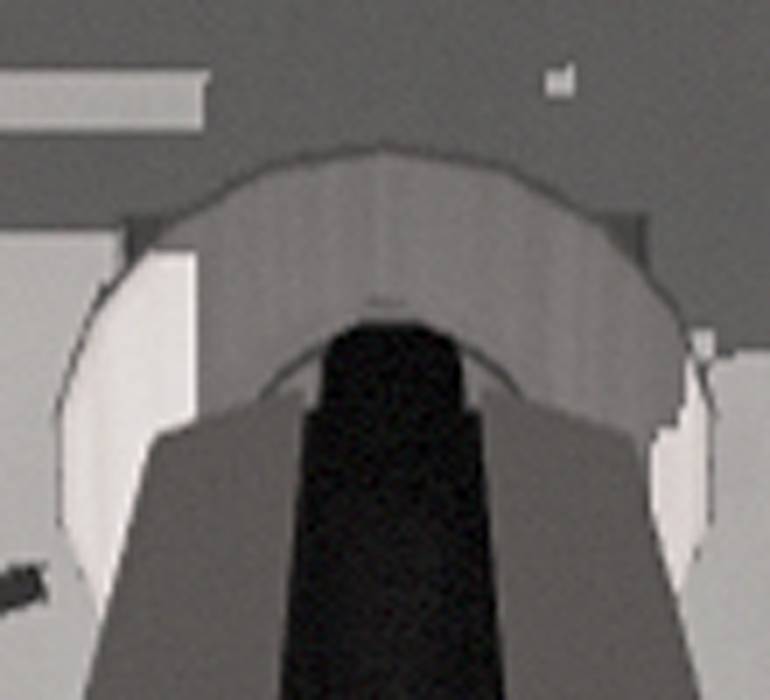

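View pics/s5d.png

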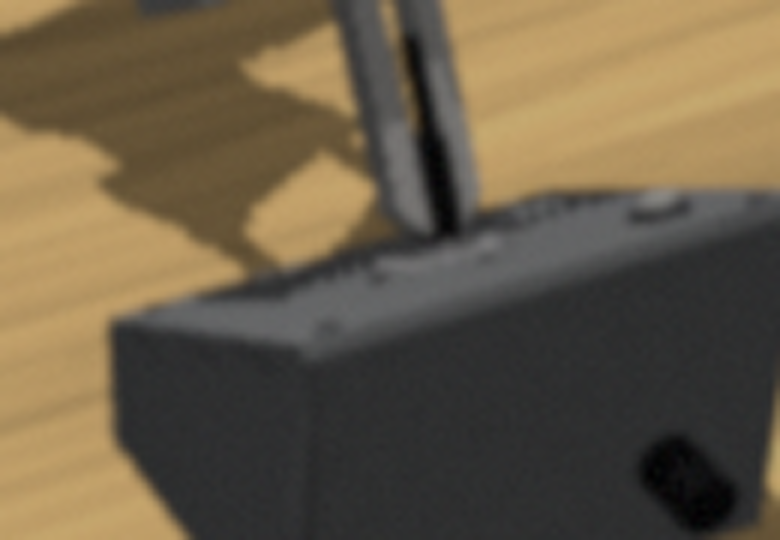

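drive_tool --commands '[[[0.5, 0, 0, 0, 0, 0, 0], [0.5, 0.03, 0.05, -0.05, 0, 0, 0], [0.5, 0.05, 0.05, -0.1, 0, 0, 0], [0.5, 0.05, -0.05, -0.1, 0, 0, 0], [0.5, 0.09, -0.05, -0.07, 0, 0, 0], [0.5, 0.09, 0, -0.07, 0, 0, 0.02], [0.5, 0.01, 0, -0.12, 0, 0, -0.02], [0.5, 0.05, 0, -0.1, 0, 0, 0], [0.5, 0.05, 0, -0.1, 0, 0, 0], [0.5, 0.05, 0, -0.1, 0, 0, 0]]]' --force 55

```text
clock: 11.75
ee_pos: [0.5581, 0.1534, 0.1151]
orientation: [0.04, 2.615, -0.01]
ft_force: [-26.4, 0.8, 32.9]
width: 0.0098
```

```bash
python3 - <<'E'
from st import *
s,M=st()
p,T,n=lockpose(L=(.5634,.1531,.1057),phi=-.03,h=.008)
print(T.T@(s["ee_pos"]-p)*1000,R.from_matrix(T@M.T).as_rotvec(), "F tool",M.T@s["ft_force"])
E
```

```text
t 11.75 p [0.5581 0.1534 0.1151] x [-0.864  0.027 -0.502] y [3.070e-02 9.995e-01 9.000e-04] z [ 0.502  -0.0147 -0.8648] F [-26.4   0.8  32.9] T [ 0.05  1.49 -0.  ] w 0.0098 j6 -1.032
[-0.136507    0.12260598 -2.77037334] [-0.00079342  0.00254634  0.00068384] F tool [ 6.29561557e+00 -2.62991178e-02 -4.16786584e+01]
```

```bash
python3 - <<'E'
from st import *
c=np.load("pics/w5.npy",allow_pickle=True).item()
p=np.array([.5581,.1533,.1152]);M=np.stack([[-.865,.027,-.502],[.0305,.9995,.0006],[.5013,-.0148,-.8651]],1)
f=lambda a,b,h:np.round((proj(c,p+M@np.array([a,b,h])/1000)-(220,190))*7+3,0)
# h = dist beyond TCP along tool z. collar underside at k (9.0), face at F
for xo in(-1,0):
 for k in (9,10.8):
  print("collar",xo,k,"under",f(xo+7.46,9.4,k),f(xo+7.46,-9.4,k),"top",f(xo+7.46,-9.4,k-4),"center under",f(xo+12,0,k))
for F in (9,10.8):
  for xo in(0,):
   print("face",F,"slot end inner edge",f(13.5,0,F),"outer",f(24.2,0,F),f(0,24.2,F),f(0,-24.2,F))
t=cv2.imread("pics/w5d.png");cv2.imwrite("pics/w5e.png",cv2.resize(cv2.convertScaleAbs(t[280:430,230:550],alpha=1.6,beta=20),None,fx=2.4,fy=2.4,interpolation=cv2.INTER_CUBIC))
E
```

```text
collar -1 9 under [506. 387.] [261. 387.] top [258. 406.] center under [383. 331.]
collar -1 10.8 under [505. 379.] [262. 379.] top [259. 398.] center under [383. 323.]
collar 0 9 under [506. 375.] [260. 375.] top [258. 394.] center under [383. 319.]
collar 0 10.8 under [505. 367.] [262. 367.] top [259. 385.] center under [383. 311.]
face 9 slot end inner edge [383. 300.] outer [383. 164.] [696. 466.] [ 70. 466.]
face 10.8 slot end inner edge [383. 292.] outer [383. 158.] [694. 457.] [ 73. 457.]
```

View pics/w5e.png

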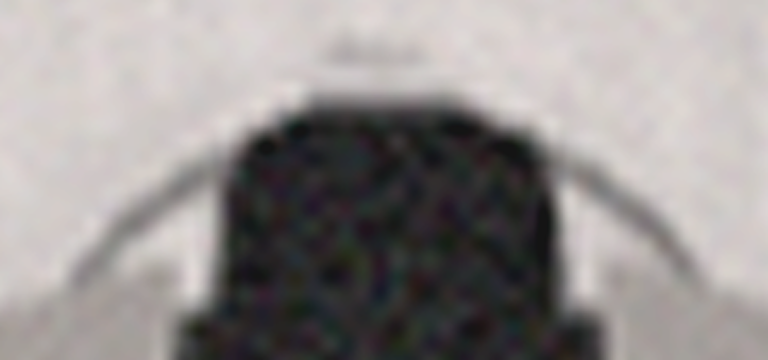

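drive_tool --commands '[[[0.5, -0.16, 0, 0.28, 0, 0, 0], [0.5, -0.16, 0, 0.28, 0.085, -0.003, -0.147], [0.5, -0.16, 0, 0.28, 0.17, -0.005, -0.294], [0.5, -0.16, 0, 0.28, 0.255, -0.008, -0.442], [0.5, -0.16, 0, 0.28, 0.34, -0.01, -0.589], [0.5, -0.16, 0, 0.28, 0.425, -0.013, -0.736], [0.5, -0.16, 0, 0.28, 0.51, -0.015, -0.883], [0.5, -0.16, 0, 0.28, 0.595, -0.018, -1.031], [0.5, -0.16, 0, 0.28, 0.66, -0.02, -1.143], [0.5, -0.16, 0, 0.28, 0.66, -0.02, -1.143]]]'

```text
clock: 13.0
ee_pos: [0.5585, 0.153, 0.1156]
orientation: [1.681, 2.098, 0.435]
ft_force: [-6.3, -1.1, 10.1]
width: 0.0097
```

```bash
cat >> st.py <<'E'
def lk():
    s,M=st()
    p,T,n=lockpose(L=(.5634,.1531,.1057),phi=-.03,h=0)
    print("h",(s["ee_pos"]-p)@n*1000,"lat",T[:,:2].T@(s["ee_pos"]-p)*1000,"turn",-R.from_matrix(M@T.T).as_rotvec()@n,"rv",R.from_matrix(M@T.T).as_rotvec(),"Ft",M.T@s["ft_force"],"torque n",s["torque"]@n)
    return s,M
E
python3 - <<'E'
from st import *
s,M=lk()
cv2.imwrite("pics/w6.png",snapshot("wrist"))
E
```

```text
t 13.0 p [0.5585 0.153  0.1156] x [-0.184  0.975 -0.124] y [0.8453 0.2218 0.486 ] z [ 0.5014 -0.0153 -0.8651] F [-6.3 -1.1 10.1] T [-0.35  0.45 -0.23] w 0.0097 j6 0.286
h 11.053639815495677 lat [-0.70954948 -0.20861639] turn 1.3211362462262146 rv [ 0.66112576 -0.02162114 -1.14361292] Ft [ -1.1343739   -0.61655545 -11.85337563] torque n -0.016312598175245226
```

View pics/w6.png

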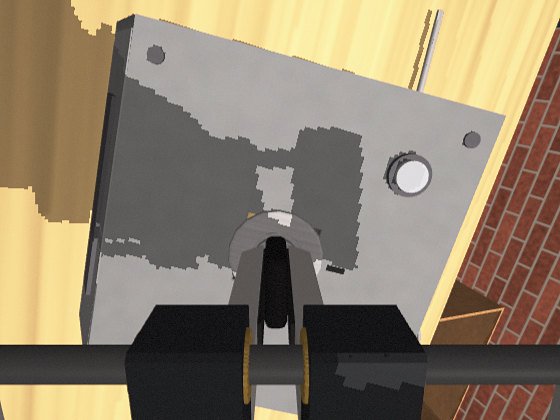

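drive_tool --commands '[[[0.5, 0, 0, 0, 0.01, 0, -0.017], [0.5, 0, 0, 0, 0.02, -0.001, -0.035], [0.5, 0, 0, 0, 0.03, -0.001, -0.052], [0.5, 0, 0, 0, 0.03, -0.001, -0.052], [0.5, 0, 0, 0, 0.04, -0.001, -0.069], [0.5, 0, 0, 0, 0.05, -0.001, -0.087], [0.5, 0, 0, 0, 0.05, -0.001, -0.087], [0.5, 0, 0, 0, 0.05, -0.001, -0.087], [0.5, 0, 0, 0, 0.05, -0.001, -0.087], [0.5, 0, 0, 0, 0.05, -0.001, -0.087]]]'

```text
clock: 14.3
ee_pos: [0.5585, 0.1531, 0.1156]
orientation: [1.791, 2.021, 0.464]
ft_force: [-6.7, -1.9, 10.2]
width: 0.01
```

```bash
python3 - <<'E'
from st import *
lk()
E
```

```text
t 14.3 p [0.5585 0.1531 0.1156] x [-0.1    0.992 -0.076] y [0.8596 0.1244 0.4955] z [ 0.501  -0.0155 -0.8653] F [-6.7 -1.9 10.2] T [-0.38  0.51 -0.05] w 0.01 j6 0.385
h 11.064514101019629 lat [-0.70625719 -0.1921602 ] turn 1.420071621807041 rv [ 0.71020074 -0.02288431 -1.22951107] Ft [ -1.95654477  -0.90803322 -12.13761522] torque n 0.1499414746156541
```

drive_tool --commands '[[[0.5, 0, 0, 0, 0.01, 0, -0.017], [0.5, 0, 0, 0, 0.02, -0.001, -0.035], [0.5, 0, 0, 0, 0.03, -0.001, -0.052], [0.5, 0, 0, 0, 0.03, -0.001, -0.052], [0.5, 0, 0, 0, 0.03, -0.001, -0.052], [0.5, 0, 0, 0, 0.03, -0.001, -0.052], [0.5, 0, 0, 0, 0.03, -0.001, -0.052], [0.5, 0, 0, 0, 0.03, -0.001, -0.052], [0.5, 0, 0, 0, 0.03, -0.001, -0.052], [0.5, 0, 0, 0, 0.03, -0.001, -0.052]]]'

```text
clock: 15.55
ee_pos: [0.5585, 0.1531, 0.1156]
orientation: [1.854, 1.973, 0.482]
ft_force: [-7.5, -1.0, 9.0]
width: 0.0099
```

```bash
python3 - <<'E'
from st import *
lk()
t=snapshot("wrist");cv2.imwrite("pics/w7.png",t[200:345,200:350].repeat(4,0).repeat(4,1))
E
```

```text
t 15.55 p [0.5585 0.1531 0.1156] x [-0.049  0.998 -0.047] y [0.8639 0.0661 0.4993] z [ 0.5012 -0.0156 -0.8652] F [-7.5 -1.   9. ] T [-0.43  0.55  0.3 ] w 0.0099 j6 0.445
h 11.048616597742203 lat [-0.69098889 -0.1153772 ] turn 1.4786444447770408 rv [ 0.73962777 -0.02393395 -1.28014491] Ft [ -1.0169182   -2.0339265  -11.49062562] torque n 0.48574747204610047
```

View pics/w7.png

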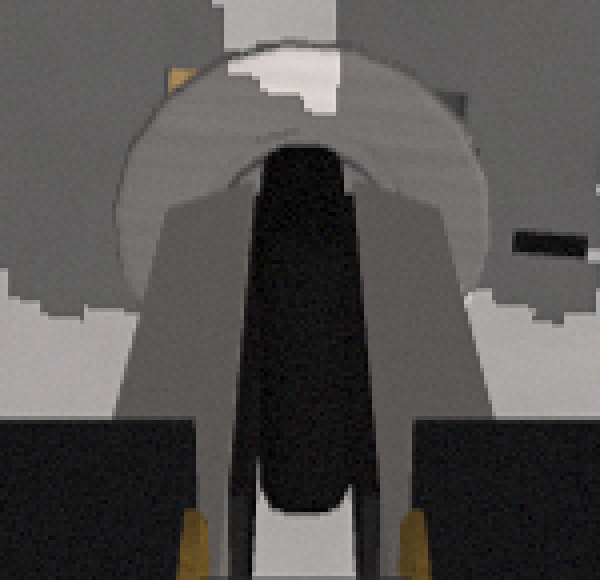

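drive_tool --commands '[[[0.5, 0, 0, 0, -0.085, 0.003, 0.147], [0.5, 0, 0, 0, -0.17, 0.005, 0.294], [0.5, 0, 0, 0, -0.255, 0.008, 0.442], [0.5, 0, 0, 0, -0.34, 0.01, 0.589], [0.5, 0, 0, 0, -0.425, 0.013, 0.736], [0.5, 0, 0, 0, -0.51, 0.015, 0.883], [0.5, 0, 0, 0, -0.595, 0.018, 1.031], [0.5, 0, 0, 0, -0.68, 0.02, 1.178], [0.5, 0, 0, 0, -0.765, 0.023, 1.325], [0.5, 0, 0, 0, -0.8, 0.024, 1.386]]]'

```text
clock: 16.85
ee_pos: [0.5581, 0.153, 0.1154]
orientation: [-0.121, 2.615, -0.054]
ft_force: [-7.5, -1.5, 9.4]
width: 0.0097
```

```bash
python3 - <<'E'
from st import *
lk()
E
```

```text
t 16.85 p [0.5581 0.153  0.1154] x [-0.862 -0.096 -0.497] y [-0.0756  0.9952 -0.0614] z [ 0.5006 -0.0154 -0.8656] F [-7.5 -1.5  9.4] T [-0.19  0.51 -0.21] w 0.0097 j6 -1.158
h 11.026004609406241 lat [-0.30720946 -0.2762571 ] turn -0.12233091297156941 rv [-0.06154023  0.00092577  0.10572526] Ft [  1.92465735  -1.53201162 -11.85488825] torque n -0.07439083977050448
```

drive_tool --commands '[[[0.5, 0, 0, 0, -0.015, 0, 0.026], [0.5, 0, 0, 0, -0.025, 0.001, 0.043], [0.5, 0, 0, 0, -0.035, 0.001, 0.061], [0.5, 0, 0, 0, -0.045, 0.001, 0.078], [0.5, 0, 0, 0, -0.055, 0.002, 0.095], [0.5, 0, 0, 0, -0.06, 0.002, 0.104], [0.5, 0, 0, 0, -0.06, 0.002, 0.104], [0.5, 0, 0, 0, -0.06, 0.002, 0.104], [0.5, 0, 0, 0, -0.06, 0.002, 0.104], [0.5, 0, 0, 0, -0.06, 0.002, 0.104]]]'

```text
clock: 18.1
ee_pos: [0.5583, 0.1528, 0.1155]
orientation: [-0.272, 2.606, -0.095]
ft_force: [-5.9, -2.3, 9.7]
width: 0.0095
```

```bash
python3 - <<'E'
from st import *
lk()
E
```

```text
t 18.1 p [0.5583 0.1528 0.1155] x [-0.848 -0.211 -0.486] y [-0.1749  0.9774 -0.1187] z [ 0.5005 -0.0155 -0.8656] F [-5.9 -2.3  9.7] T [-0.27  0.38 -0.58] w 0.0095 j6 -1.275
h 11.042166597458811 lat [-0.48874116 -0.48109559] turn -0.23841699562159963 rv [-0.11972037  0.00281998  0.20616191] Ft [  0.78562194  -2.34430244 -11.29375605] torque n -0.3638550781905516
```

drive_tool --commands '[[[0.5, -0.03, 0, 0.05, 0, 0, 0], [0.5, -0.05, 0, 0.09, 0, 0, 0], [0.5, -0.05, 0, 0.09, 0, 0, 0], [0.5, -0.05, 0, 0.09, 0.04, -0.001, -0.069], [0.5, -0.05, 0, 0.09, 0.08, -0.002, -0.138], [0.5, -0.05, 0, 0.09, 0.119, -0.004, -0.206], [0.5, -0.05, 0, 0.09, 0.119, -0.004, -0.206], [0.5, -0.05, 0, 0.09, 0.119, -0.004, -0.206], [0.5, -0.05, 0, 0.09, 0.119, -0.004, -0.206], [0.5, -0.05, 0, 0.09, 0.119, -0.004, -0.206]]]'

```text
clock: 19.35
ee_pos: [0.558, 0.1536, 0.1154]
orientation: [0.036, 2.617, -0.01]
ft_force: [-1.3, 0.8, 1.7]
width: 0.0097
```

```bash
python3 - <<'E'
from st import *
lk()
E
```

```text
t 19.35 p [0.558  0.1536 0.1154] x [-0.865  0.024 -0.501] y [ 2.780e-02  9.996e-01 -6.000e-04] z [ 0.5004 -0.0144 -0.8657] F [-1.3  0.8  1.7] T [0.31 0.31 0.13] w 0.0097 j6 -1.039
h 11.126783669643059 lat [-0.1319709   0.32342027] turn -0.002220632024727404 rv [-0.00058118 -0.00072775  0.00224138] Ft [ 0.30223562  0.80949773 -2.10101405] torque n -0.037563571073344834
```

drive_tool --commands '[[[0.5, -0.15, 0, 0.26, 0, 0, 0], [0.5, -0.4, 0.01, 0.69, 0, 0, 0], [0.5, -0.65, 0.02, 1.13, 0, 0, 0], [0.5, -0.9, 0.03, 1.56, 0, 0, 0], [0.5, -1.15, 0.03, 1.99, 0, 0, 0], [0.5, -1.4, 0.04, 2.42, 0, 0, 0], [0.5, -1.65, 0.05, 2.86, 0, 0, 0], [0.5, -1.9, 0.06, 3.29, 0, 0, 0], [0.5, -2.15, 0.06, 3.72, 0, 0, 0], [0.5, -2.5, 0.07, 4.33, 0, 0, 0]]]'

```text
clock: 20.6
ee_pos: [0.5326, 0.1539, 0.1589]
orientation: [0.037, 2.618, -0.011]
ft_force: [-0.3, -0.3, -0.5]
width: 0.0096
```

```bash
python3 - <<'E'
from st import *
lk()
c=camera_params("wrist");np.save("pics/w8.npy",c)
t=snapshot("wrist");cv2.imwrite("pics/w8.png",t)
b=cv2.resize(t[180:335,210:340],None,fx=3.8,fy=3.8,interpolation=cv2.INTER_CUBIC)
cv2.imwrite("pics/w8c.png",b)
E
```

```text
t 20.6 p [0.5326 0.1539 0.1589] x [-0.866  0.024 -0.5  ] y [ 2.840e-02  9.996e-01 -9.000e-04] z [ 0.4999 -0.015  -0.866 ] F [-0.3 -0.3 -0.5] T [ 0.07  0.29 -0.04] w 0.0096 j6 -1.085
h 61.45876579478272 lat [ 0.12729475 -0.08874288] turn -0.0018230803561252638 rv [-0.00087341 -0.00010133  0.00160283] Ft [ 0.50701735 -0.31445545  0.2450339 ] torque n -0.06386989276683723
```

View pics/w8c.png

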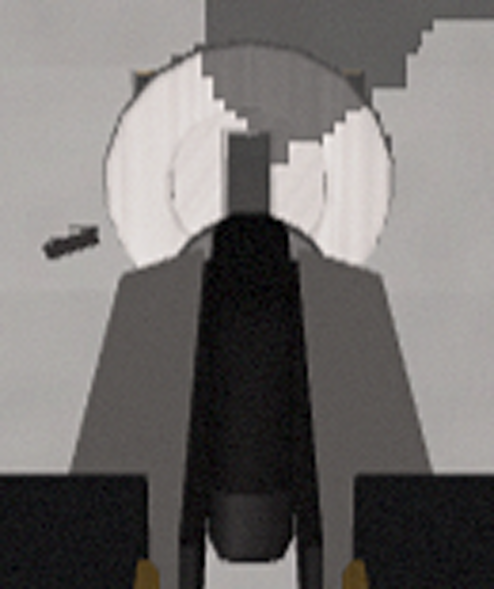

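```bash
cat >> st.py <<'E'
def sp():
    s,M=st()
    y=np.array([.9799,.1997,0]);y/=np.linalg.norm(y);z=np.array([0,0,-1.]);T=np.stack([np.cross(y,z),y,z],1)
    print("shift cm",(np.array([.5737,-.2128,.054])-s["ee_pos"])*100,"rv",R.from_matrix(T@M.T).as_rotvec())
E
python3 - <<'E'
from st import *
sp()
E
```

```text
t 20.65 p [0.5328 0.1541 0.1598] x [-0.865  0.024 -0.501] y [ 2.820e-02  9.996e-01 -5.000e-04] z [ 0.5012 -0.0145 -0.8652] F [-1.1 -0.1  0.4] T [0.05 0.32 0.01] w 0.0097 j6 -1.085
shift cm [  4.09403621 -36.68904436 -10.58291164] rv [ 0.36453001  0.43291514 -1.30875716]
```

drive_tool --commands '[[[0.5, -0.5, 0, 4, 0, 0, 0], [0.5, 0, -3, 4.5, 0.036, 0.043, -0.131], [0.5, 0.5, -7, 4.5, 0.077, 0.091, -0.275], [0.5, 1, -11, 4.5, 0.12, 0.143, -0.432], [0.5, 1.5, -15, 4.5, 0.164, 0.195, -0.589], [0.5, 2, -19, 4.5, 0.208, 0.247, -0.746], [0.5, 2.5, -23, 4.5, 0.248, 0.294, -0.89], [0.5, 3, -27, 4.5, 0.288, 0.342, -1.034], [0.5, 3.5, -31, 4.5, 0.328, 0.39, -1.178], [0.5, 4, -35, 3.5, 0.365, 0.433, -1.309]]]'

```text
clock: 21.9
ee_pos: [0.574, -0.1977, 0.1945]
orientation: [-1.993, -2.428, -0.003]
ft_force: [0.3, 0.3, -0.9]
width: 0.0095
```

```bash
python3 - <<'E'
from st import *
sp()
E
```

```text
t 21.9 p [ 0.574  -0.1977  0.1945] x [-0.195  0.981  0.001] y [0.9808 0.1952 0.0013] z [ 0.001   0.0015 -1.    ] F [ 0.3  0.3 -0.9] T [-0.06  0.03  0.01] w 0.0095 j6 -0.644
shift cm [ -0.03203237  -1.51279982 -14.05462118] rv [-0.00149162  0.00097721  0.00453996]
```

drive_tool --commands '[[[0.5, -0.03, -1.5, -3, -0.001, 0.001, 0.005], [0.5, -0.03, -1.5, -6, -0.001, 0.001, 0.005], [0.5, -0.03, -1.5, -8.5, -0.001, 0.001, 0.005], [0.5, -0.03, -1.5, -9.5, -0.001, 0.001, 0.005], [0.5, -0.03, -1.5, -9.5, -0.001, 0.001, 0.005], [0.5, -0.03, -1.5, -9.5, -0.001, 0.001, 0.005], [0.5, -0.03, -1.5, -9.5, -0.001, 0.001, 0.005], [0.5, -0.03, -1.5, -9.5, -0.001, 0.001, 0.005], [0.5, -0.03, -1.5, -9.5, -0.001, 0.001, 0.005], [0.5, -0.03, -1.5, -9.5, -0.001, 0.001, 0.005]]]'

```text
clock: 23.15
ee_pos: [0.5726, -0.211, 0.0988]
orientation: [-1.981, -2.437, 0.001]
ft_force: [-0.4, 0.9, -1.0]
width: 0.0098
```

```bash
python3 - <<'E'
from st import *
sp()
c=camera_params("wrist");np.save("pics/w9.npy",c)
t=snapshot("wrist");cv2.imwrite("pics/w9.png",t)
b=cv2.resize(t[190:335,205:345],None,fx=4,fy=4,interpolation=cv2.INTER_CUBIC)
cv2.imwrite("pics/w9c.png",cv2.convertScaleAbs(b,alpha=1.3,beta=20))
f=lambda p:np.round((proj(c,p)-(205,190))*4+1.5)
C=np.array([.565,-.1683,.045])+.045*np.array([.197,-.98,0])
u=np.array([-.197,.98,0]);v=np.array([.98,.197,0])
print(f(C),f(C+u*.01+v*.0045),f(C+u*.01-v*.0045))
E
```

```text
t 23.15 p [ 0.5726 -0.211   0.0988] x [-0.204  0.979  0.001] y [ 0.9789  0.2043 -0.0012] z [-1.3e-03  3.0e-04 -1.0e+00] F [-0.4  0.9 -1. ] T [-0.08  0.04 -0.04] w 0.0098 j6 -0.672
shift cm [ 0.11011899 -0.17796767 -4.47748693] rv [-0.00031936 -0.00131049 -0.00471496]
[288. 175.] [316. 117.] [261. 117.]
```

View pics/w9c.png

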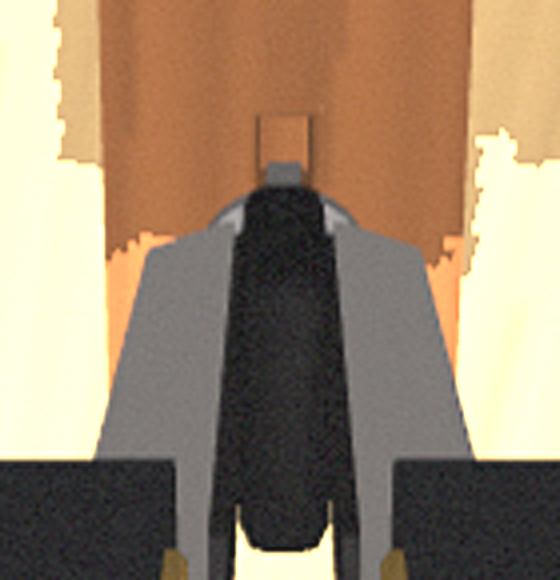

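drive_tool --commands '[[[0.5, 0.06, -0.15, -0.3, 0, -0.001, -0.005], [0.5, 0.06, -0.15, -0.3, 0, -0.001, -0.005], [0.5, 0.06, -0.15, -0.8, 0, -0.001, -0.005], [0.5, 0.06, -0.15, -1.2, 0, -0.001, -0.005], [0.5, 0.06, -0.15, -1.6, 0, -0.001, -0.005], [0.5, 0.06, -0.15, -2, 0, -0.001, -0.005], [0.5, 0.06, -0.15, -2.5, 0, -0.001, -0.005], [0.5, 0.06, -0.15, -3, 0, -0.001, -0.005], [0.5, 0.06, -0.15, -3, 0, -0.001, -0.005], [0.5, 0.06, -0.15, -3, 0, -0.001, -0.005]]]'

```text
clock: 24.45
ee_pos: [0.5733, -0.2126, 0.0687]
orientation: [-1.987, -2.432, -0.0]
ft_force: [0.0, 0.1, -0.7]
width: 0.0097
```

```bash
python3 - <<'E'
from st import *
sp()
E
```

```text
t 24.45 p [ 0.5733 -0.2126  0.0687] x [-0.199  0.98   0.   ] y [ 9.799e-01  1.993e-01 -2.000e-04] z [-3.e-04  3.e-04 -1.e+00] F [ 0.   0.1 -0.7] T [-0.04  0.01  0.03] w 0.0097 j6 -0.67
shift cm [ 0.04097411 -0.0223644  -1.47394903] rv [-0.00030292 -0.00025655  0.00036595]
```

drive_tool --commands '[[[0.5, 0, 0, -0.3, 0, 0, 0], [0.5, 0, 0, -0.6, 0, 0, 0], [0.5, 0, 0, -0.9, 0, 0, 0], [0.5, 0, 0, -1.1, 0, 0, 0], [0.5, 0, 0, -1.25, 0, 0, 0], [0.5, 0, 0, -1.35, 0, 0, 0], [0.5, 0, 0, -1.45, 0, 0, 0], [0.5, 0, 0, -1.55, 0, 0, 0], [0.5, 0, 0, -1.55, 0, 0, 0], [0.5, 0, 0, -1.55, 0, 0, 0]]]'

```text
clock: 25.7
ee_pos: [0.5733, -0.2126, 0.0539]
orientation: [-1.988, -2.433, -0.0]
ft_force: [-1.4, 0.7, 5.1]
width: 0.0095
```

```bash
python3 - <<'E'
from st import *
sp()
E
```

```text
t 25.7 p [ 0.5733 -0.2126  0.0539] x [-0.199  0.98   0.   ] y [9.799e-01 1.994e-01 1.000e-04] z [ 1.e-04  1.e-04 -1.e+00] F [-1.4  0.7  5.1] T [ 0.08  0.35 -0.01] w 0.0095 j6 -0.67
shift cm [ 0.04429135 -0.02340537  0.00529275] rv [-1.02326875e-04  5.52774764e-05  2.97980869e-04]
```

```bash
python3 - <<'E'
from st import *
ct=camera_params("top")
for k in(3,4):
  c=np.load(f"pics/w{k}.npy",allow_pickle=True).item()
  u=proj(c,(.5641,.1533,.106))
  for a in((284,273),(283,276)):
    print(k,tri(c,u,ct,((a[0]-1.5)/4+140,(a[1]-1.5)/4+185)))
E
```

```text
3 (array([0.5641721 , 0.15298719, 0.10580331]), [np.float64(0.0003245281566676756), np.float64(0.00032452815666772993)])
3 (array([0.56281884, 0.15303365, 0.10707387]), [np.float64(0.0003007982901221504), np.float64(0.00030079829012213835)])
4 (array([0.56417116, 0.15298512, 0.10581392]), [np.float64(0.00032452951564711815), np.float64(0.0003245295156471568)])
4 (array([0.56282675, 0.15305174, 0.1069815 ]), [np.float64(0.00030078298229441116), np.float64(0.0003007829822944236)])
```

drive_tool --commands '[[[2, 0, 0, 0, 0, 0, 0], [4, 0, 0, 0, 0, 0, 0], [5, 0, 0, 0, 0, 0, 0], [5, 0, 0, 0, 0, 0, 0], [5, 0, 0, 1, 0, 0, 0], [5, 0, 0, 3, 0, 0, 0], [5, 0, 0, 6, 0, 0, 0], [5, 0, 0, 9, 0, 0, 0], [5, 0, 0, 13, 0, 0, 0], [5, 0, 0, 15, 0, 0, 0]]]'

```text
clock: 26.95
ee_pos: [0.5742, -0.213, 0.2066]
orientation: [1.985, 2.43, 0.002]
ft_force: [0.1, 0.8, 1.0]
width: 0.05
```

```bash
python3 - <<'E'
from st import *
sp()
t=snapshot("wrist");cv2.imwrite("pics/w10.png",t)
s=snapshot("scene");u=snapshot("top")
a=cv2.resize(s[200:285,130:240],None,fx=5,fy=5,interpolation=cv2.INTER_CUBIC)
b=cv2.resize(u[185:315,140:285],None,fx=3,fy=3,interpolation=cv2.INTER_CUBIC)
cv2.imwrite("pics/s10.png",a);cv2.imwrite("pics/t10.png",cv2.convertScaleAbs(b,alpha=1.5,beta=20))
E
```

```text
t 26.95 p [ 0.5742 -0.213   0.2066] x [-0.199  0.98  -0.002] y [0.9799 0.1994 0.0033] z [ 0.0037 -0.0016 -1.    ] F [0.1 0.8 1. ] T [-0.04  0.08  0.01] w 0.05 j6 -0.67
shift cm [ -0.05010545   0.01656755 -15.25554356] rv [0.00161354 0.0036807  0.00026535]
```

View pics/w10.png

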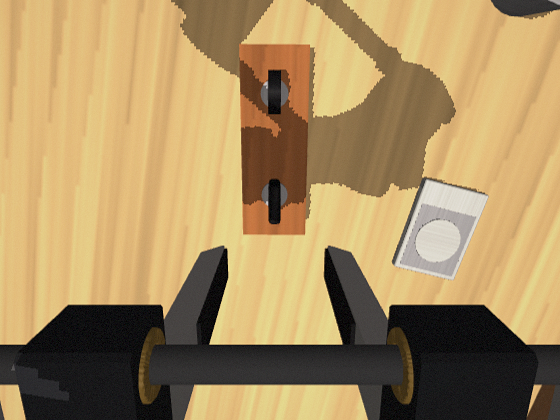

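View pics/s10.png

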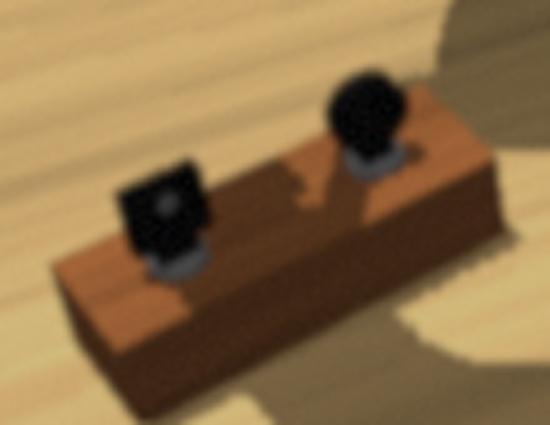

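View pics/t10.png

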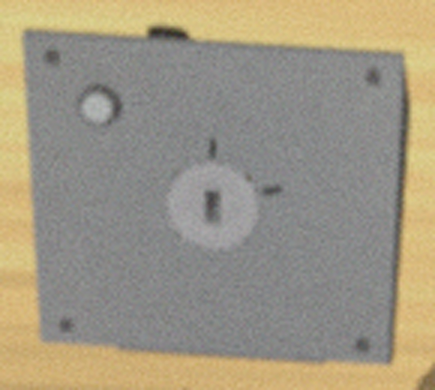

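```bash
python3 - <<'E'
from cell import *
print(sign_off(), read_state()["clock"])
E
```

```text
the job is handed in; nothing more can be done
the job is handed in; nothing more can be done
```

I took the rectangular-headed key out of its pocket, pushed it into the lock, and turned it clockwise to the stop and back to the home stop. I then centred it in its play, pulled it out and stood it back in its own pocket, and handed the job in at about 27 s of the 67 s allowed.

**Last checks**
- **Turn:** I pushed the tool to 1.48 rad, where the torque reached 0.49 N m (stop near 1.39, expected 1.38). On the way back, −0.24 rad gave −0.36 N m (stop near −0.17, expected −0.16).
- **Lock at home:** the last top picture shows the slot lined up with the home mark.
- **Key in the stand:** the collar met the stand with the tool at 0.054 m, the same height as when I gripped it. The last pictures show the key upright in its pocket, with the round-headed key and the drive in place. I did not look at the tin and the screwdriver again at the end, but the arm went nowhere near them.
- **Forces:** the largest wrist force I read was about 42 N, while seating the key in the lock.

**One disagreement:** in the lock, the key stopped about 2 mm sooner than my camera estimate of the face predicted. I took it as fully in for three reasons:
- It did not go deeper under 42 N with small sideways moves.
- Its height stayed constant through the whole turn.
- The wrist picture favoured the collar resting on the face.

I did not measure the face height separately, and the camera calibration is only good to about 2 mm.

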